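# Change over the warming plate under its counterweighted guard

### The job

Swing the guard arm of the warming plate up past its balance point so that it stays open by itself, then take the bearing off the right-hand disc and lay it flat on the pale board, wholly on it. With the guard still open, slide the pot along the plate, without lifting or tipping it, to the middle of the right-hand disc and let go of it; last, bring the guard arm fully down over it. Leave the other things on the bench where they are.

Things in the scene. Friction and masses are not known exactly. Their poses are not given: they have to be found in the camera images.
- station: fixed low grey plate, flat top 30 mm above the bench. Origin on the bench below the mid-point of its two dark discs; +x to its rear, +y along its length to the left. Top spans x -70 to 70, y -215 to 150 mm. A hinge bracket (56 mm wide in x, 34 in y, z to 143 mm) stands at x 0, y -175 at its right end; nothing else stands on the top
- ring_left (a point): centre of the left marked disc (108 mm across, dark with a fine bright ring), where the pot starts, on the plate's top at x 0, y 85, z 30 mm of the plate
- ring_right (a point): centre of the right marked disc, the same, at x 0, y -85 mm of the plate: the bearing starts on it, under the guard arm, and the pot is to stand on it
- guard (a joint): angle of the guard arm (rad): 0 = down, level above the right disc, barring access to it from above; grows as the ball end is lifted up and over to the right, to a stop at 1.75, just past upright. Its counterweight makes it fall shut below about 0.7 and fall open above that. Moving it takes about 1 N at the ball
- guard_hinge (a point): middle of the guard's hinge, whose axis runs along the plate's x, at x 0, y -175, z 130 mm of the plate. A counterweight (cylinder 33 mm across, 46 mm wide in x) sits on the arm 43 mm from the hinge, square to the bar: above the hinge when shut, to its right when open
- guard_ball (a point): centre of the black ball, 26 mm across, at the guard's free end, 145 mm from the hinge axis, in the plate's plane x = 0: at y -30, z 130 mm of the plate at joint 0; above the hinge when open. The arm is a 12 mm round bar, which passes 11 mm above the pot's knob when down and stands up beyond the right disc when open: keep a wide gripper's long side along the plate's x at ball and pot
- pot_knob (a point): centre of the black knob on the lidded aluminium pot (loose, about 0.5 kg; lid fixed on; smooth base, slides easily). Knob 28 mm across and 22 mm high, its centre 72 mm above the pot's underside and 27 mm above the lid's top; pot body 80 mm, lid 84 mm across; z up
- bearing_centre (a point): centre of the loose steel ball bearing lying flat, 62 mm across and 16 mm thick (about 0.19 kg), taken across its outside; the point is 8 mm above its underside
- board_top (a point): centre of the upper face of the fixed pale wooden board on the bench, 130 mm (its x) by 145 mm (its y), 8 mm thick. On the way to it from the plate a pipe clamp juts from the back wall over the bench at world y = 0, out to x = 0.53 m, at 0.32 to 0.38 m height: carry the bearing past it low and nearer the robot (x about 0.40 m)
- grease_tin: bystander, not to be moved: small round tin, 49 mm across, 54 mm high, origin under its centre
- tape_measure: bystander, not to be moved: tape measure, 36 x 76 x 58 mm high, origin under its centre
- spark_plug: bystander, not to be moved: spark plug lying, 70 mm long, 23 mm high
- black_tape: bystander, not to be moved: roll of black tape lying flat, 74 mm across, 19 mm high, origin under its centre
Not all that is in view belongs to the job. Leave any green or yellow look-alike of the part that bears bearing_centre alone.

How it is judged (in metres and radians):
On the way, in this order (a step that is already met when the one before it is completed fails the run):
1. the guard arm rests open by itself, fingers off it (value of joint guard above 1.5 rad and contact force between the fingers and guard below 0.3 N), for 0.2 s.
2. the bearing lies released on the board, the guard still open (value of joint guard above 1.5 rad and x of bearing_centre in the frame of board_top between -0.036 and 0.036 m and y of bearing_centre in the frame of board_top between -0.043 and 0.043 m and z of bearing_centre in the frame of board_top below 0.011 m and contact force between the fingers and bearing below 0.3 N), for 0.2 s.
3. the pot stands released on the right disc, the guard still open (value of joint guard above 1.5 rad and horizontal distance between pot_knob and ring_right below 0.015 m and contact force between the fingers and pot below 0.3 N), for 0.2 s.
4. the guard arm is back down on its rest (value of joint guard below 0.06 rad), for 0.2 s.
At the end, for the whole second after the job is handed in: The guard arm is down (joint under 0.06 rad); the pot stands upright, at rest, within 15 mm of the centre of the right disc; the bearing lies flat and at rest wholly on the pale board (its centre within 36 mm of the board's centre along the board's x and 43 mm along its y) (value of joint guard below 0.06 rad and horizontal distance between pot_knob and ring_right below 0.015 m and angle between pot_knob's own z axis and vertical below 0.05 rad and x of bearing_centre in the frame of board_top between -0.036 and 0.036 m and y of bearing_centre in the frame of board_top between -0.043 and 0.043 m and z of bearing_centre in the frame of board_top between 0.005 and 0.011 m and linear speed of each of pot, bearing below 0.02 m/s); the robot touches nothing.
It fails at once if the pot is lifted more than 10 mm off the plate (z of pot_knob in the frame of station above 0.112 m).
It fails at once if the pot is tipped by more than 0.2 rad (angle between pot_knob's own z axis and vertical above 0.2 rad).
It fails at once if a bystander is moved by more than 30 mm (distance of any of grease_tin, tape_measure, spark_plug, black_tape from where it was at the start of the episode above 0.03 m).
It also fails if it takes over 72 s, if anything falls off the work surface, if the arm or the gripper's body presses on something with over 40 N, if the wrist force passes 120 N, or if a joint passes its speed limit or range.

### The arm

A 6-joint arm with a two-finger parallel gripper is mounted at the origin on the work surface; the furniture and walls round the work are solid. World frame = base frame: x ahead of the robot, y to its left, z up, the work surface at z = 0. Lengths are in mm, angles in rad, forces in N, time in s.
With the tool pointing down it reaches from about 350 to 775 mm from the base axis. Payload 7.3 kg.
Tool frame: the origin (TCP) lies at the very end of the fingers, on their centre line; the grasp point (between the pads) lies 19 mm behind it; z points along the fingers, y is the line along which they close (so a half turn about z gives the same grasp; the last joint's range is limited). The gripper opens to 92 mm and grips with 3 to 60 N. Pads are 19 mm wide; open, the fingers measure 130 mm over their backs; the gripper's body (75 mm by 190 mm) begins 47 mm behind the grasp point.
Start: joints at [-1.352, 0.342, 1.524, -0, 1.275, -0.146], TCP at [187.323, -490.464, 226.741] pointing down, gripper open.
Joint ranges: [-2.53, 2.53], [-0.77, 2.02], [0.04, 2.7], [-1, 4.14], [0.28, 2.66], [-3.11, 3.11]. Speed limits (rad/s): [2.57, 2.57, 3.14, 3.14, 3.14, 3.14].

### API

Orientations are given as [roll, pitch, yaw] about the fixed x, y, z axes, in that order (R = Rz(yaw) Ry(pitch) Rx(roll)).
In Python, from plant import * gives the robot as it stands.
- The arm moves only by the tool arm_command, never from a script. Its arguments are lists of equal length, an entry for each row: "gripper": the finger opening in mm, from 0 to 91.8; "dp": the shift along the tool's x, y, z in units of 25 mm (1.0 is 25 mm), a list of three; "twist": the turn about the tool's z in units of 5 degrees (1.0 is 5 degrees). A call has exactly 5 rows; each row shifts and turns the commanded pose from where the row before left it, along the tool's axes as they then stand; what a row does not reach is not made up. A row lasts 1/8 s, in which the tool goes at most 62.5 mm and 10.7 degrees, less where a joint would pass 70% of its speed; a pose out of reach is approached as far as the arm can. A call is refused whole if a number of a shift passes 1 or a number of a turn 1, either way. A call with a gripper value outside its range is refused whole. The fingers move at their own pace and stop on an object; the grip force is fixed at half the most. Time passes only in rows, so rows that do not move let the fingers close, or fill a call up. It gives the time, the measured TCP pose, the force, the opening and the grip force at its end, in the units of the state.
- get_obs(): the state, without advancing time (a new reading comes with each control period).
- capture(name): name is "scene" or "top"; returns the picture (420x560x3 uint8, red, green, blue); there is no depth.
- get_calibration(name): a dict with "mtx" (3x3 intrinsics, pixels), "dist_coeffs" ([k1, k2, p1, p2, k3] as OpenCV has them; the pictures are not rectified), "position" and "attitude" of the camera in the world. Camera axes: x right, y down, z forward; pixel columns grow to the right and rows downward; lengths in mm; the calibration is good to about 2 mm. A picture is of the moment at which its call begins. get_calibration takes no time and is no camera call.
- close_job(): hands the job in; it is judged then, once.
The state is a dict: "time": time; "joint_positions": joint angles; "dq": joint speeds; "tau": joint torques, N m; "tool_pos": TCP position; "tcp_rot": TCP orientation; "contact_force": force on the tool from outside, world axes, zero at the start; "moment": the same for the moment, N m; "grip_width": finger opening in mm; "finger_force": force on a finger pad.
Only numpy, scipy, OpenCV 4.12 (cv2) and the standard library are available. Lean on these libraries where they do the work, as an engineer would, in place of code of your own. Each camera call takes 0.05 s, during which the arm holds its last target. There are 200 camera calls.

## Working session

There is one attempt and no reset: what is moved stays moved. The work goes in short steps, Python scripts to look and compute and a tool call to move; the robot and the scene stay as the last step left them, time stands still between calls to the robot, and variables do not carry over. Pictures are saved under pics/ and viewed, at most 10 in all, crops included, and the job is handed in when it is done.

Besides the shell and the picture viewer there is one more tool, called after ">>>" as name([rows], argument=value, ...), one row to a line, values as JSON. arm_command: Moves the arm, as the interface text tells. Its arguments: {"type":"object","properties":{"gripper":{"type":"array"},"dp":{"type":"array"},"twist":{"type":"array"}},"required":["gripper","dp","twist"]}

```bash
ls; mkdir -p pics
python3 - <<'E'
from plant import *
import cv2
for n in("scene","top"):
    cv2.imwrite(f"pics/{n}0.png",capture(n)[:,:,::-1]); c=get_calibration(n); print(n,c)
o=get_obs();print(o)
E
```

```text
pics
scene {'mtx': array([[453.07601477,   0.        , 278.35222091],
       [  0.        , 453.07601477, 206.71508261],
       [  0.        ,   0.        ,   1.        ]]), 'dist_coeffs': array([-0.04232606,  0.        ,  0.        ,  0.        ,  0.        ]), 'position': array([-238.09591326,  771.06117832,  623.56867758]), 'attitude': array([-1.98276661, -0.01424755, -2.45691395])}
top {'mtx': array([[399.58860466,   0.        , 284.95253137],
       [  0.        , 399.58860466, 212.91047992],
       [  0.        ,   0.        ,   1.        ]]), 'dist_coeffs': array([0.02308383, 0.        , 0.        , 0.        , 0.        ]), 'position': array([ 344.30980832, -142.16618042, 1083.67713049]), 'attitude': array([-2.98105842,  0.01515998, -1.54302009])}
{'time': 0.1, 'joint_positions': array([-1.35202933e+00,  3.42632605e-01,  1.52491599e+00,  2.19761896e-05,
        1.27542014e+00, -1.45993882e-01]), 'dq': array([ 6.88303950e-05, -1.50327844e-03, -8.94625373e-04, -6.39817576e-04,
        2.87896737e-04, -1.58522514e-03]), 'tau': array([ 1.60264401e-03, -4.32004130e+01, -2.44694245e+01,  7.18266447e-02,
        5.25573897e-02, -6.37243056e-05]), 'tool_pos': array([ 187.23086181, -490.08685409,  226.12699953]), 'tcp_rot': array([-3.14023427e+00, -2.20978596e-04,  3.64754315e-01]), 'contact_force': array([-0.64163092, -0.75537372,  0.06407356]), 'moment': array([ 0.02374829, -0.02421815, -0.03135472]), 'finger_force': 0.0, 'grip_width': 91.82174976225866}
```

View pics/top0.png

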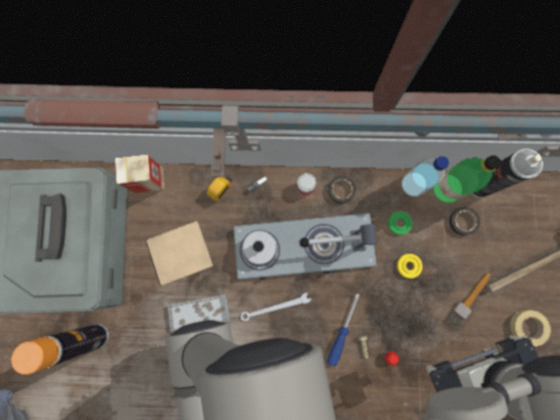

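View pics/scene0.png

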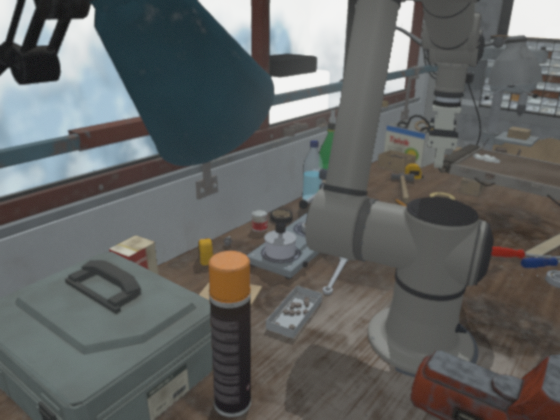

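Top view: the plate is around (305,245), with the pot at (259,249), the guard ball at (305,242) and the bracket at (367,235). The board is at (180,252). Candidates for the bearing are steel at (323,243) under the bar on the right disc, a green ring (401,223), a yellow ring (409,266), and dark rings (342,189) and (464,221), which are probably black tape and a look-alike. By the description I choose (323,243), and check it in a crop.

```bash
cat > h.py <<'E'
import numpy as np, cv2
from plant import *
from scipy.spatial.transform import Rotation as R
def cast(name,px,z):
    c=get_calibration(name); p=cv2.undistortPoints(np.array(px,float).reshape(-1,1,2),c["mtx"],c["dist_coeffs"])[:,0]
    d=np.c_[p,np.ones(len(p))]@R.from_euler('xyz',c["attitude"]).as_matrix().T
    o=c["position"]; return o+d*((z-o[2])/d[:,2])[:,None]
def proj(name,P):
    c=get_calibration(name); M=R.from_euler('xyz',c["attitude"]).as_matrix().T
    return cv2.projectPoints(np.array(P,float).reshape(-1,3),cv2.Rodrigues(M)[0],-M@c["position"],c["mtx"],c["dist_coeffs"])[0][:,0]
E
python3 - <<'E'
from h import *
im=cv2.imread("pics/top0.png")
cv2.imwrite("pics/crop1.png",cv2.resize(im[200:300,225:385],None,fx=5,fy=5,interpolation=cv2.INTER_CUBIC))
hsv=cv2.cvtColor(im,cv2.COLOR_BGR2HSV)
print(hsv[230,240],hsv[255,290],hsv[252,180],hsv[290,200],hsv[300,260])
b=cv2.inRange(hsv,(8,50,150),(25,160,255)); b[:,:140]=0;b[:,220:]=0;b[:215]=0;b[290:]=0
c=max(cv2.findContours(b,0,2)[0],key=cv2.contourArea); r=cv2.minAreaRect(c);print("board",r); q=cast("top",cv2.boxPoints(r),8);print(q.round(),q.mean(0))
s=((hsv[...,1]<60)&(hsv[...,2]>60)).astype('u1')*255
s[:,:228]=0;s[:,385:]=0;s[:205]=0;s[286:]=0
s=cv2.morphologyEx(s,cv2.MORPH_OPEN,np.ones((3,3)))
c=max(cv2.findContours(s,0,2)[0],key=cv2.contourArea); r=cv2.minAreaRect(c);print("plate",r); q=cast("top",cv2.boxPoints(r),30);print(q.round(),q.mean(0))
E
```

```text
[102  14 176] [ 95  18 157] [ 18  68 206] [ 12  44 105] [ 14  60 131]
board ((178.876708984375, 252.67123413085938), (48.689117431640625, 56.64791488647461), 69.44395446777344)
[[435. 259.   8.]
 [493. 119.   8.]
 [371.  65.   8.]
 [315. 203.   8.]] [403.16152084 161.18381298   8.        ]
plate ((302.5, 245.0), (80.0, 149.0), 90.0)
[[ 532.   32.   30.]
 [ 542. -366.   30.]
 [ 332. -364.   30.]
 [ 321.   21.   30.]] [ 431.77450792 -169.35488915   30.        ]
```

View pics/crop1.png

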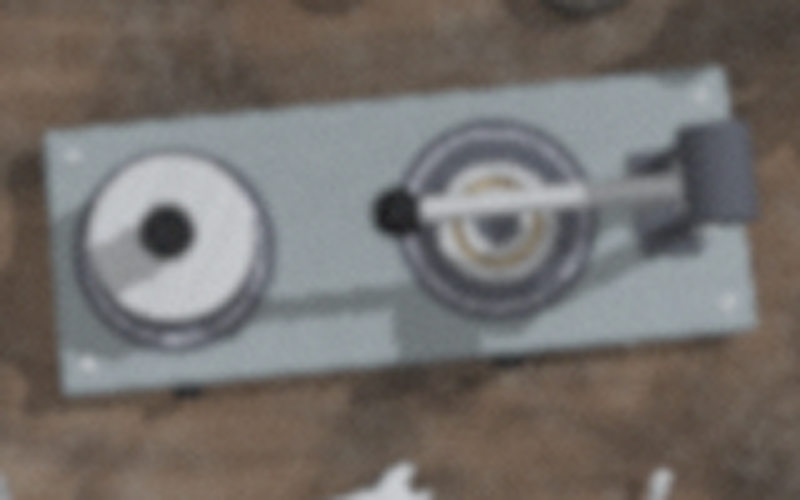

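The crop shows a steel bearing with brass cage at crop (497,222) under the bar, on the right disc: correct. Ball (397,211), knob (166,230), plate corners (44,130), (722,66), (757,330), (65,395).

Run:
```python
from h import *
f=lambda p:(np.array(p,float)+.5)/5-.5+[225,200]
q=cast("top",f([[44,130],[722,66],[757,330],[65,395]]),30)
obj=np.array([[70,150],[70,-215],[-70,-215],[-70,150]],float)
# rigid fit
a=obj-obj.mean(0);b=q[:,:2]-q[:,:2].mean(0)
yaw=np.arctan2((a[:,0]*b[:,1]-a[:,1]*b[:,0]).sum(),(a*b).sum())
C=np.array([[np.cos(yaw),-np.sin(yaw)],[np.sin(yaw),np.cos(yaw)]])
t=q[:,:2].mean(0)-C@obj.mean(0)
print("yaw",yaw,"org",t,"res",(q[:,:2]-(obj@C.T+t)).round(1).tolist())
st=lambda x,y:(C@[x,y]+t).round(1)
for n,p in dict(left=(0,85),right=(0,-85),hinge=(0,-175),ball=(0,-30)).items():print(n,st(*p))
print("knob",cast("top",f([[166,230]]),113),"bearing",cast("top",f([[497,222]]),46),"ball",cast("top",f([[397,211]]),133))
```

```text
yaw 0.12123183855781353 org [ 425.26791984 -141.59102659] res [[0.1, -1.0], [-0.4, 1.5], [-0.2, 1.2], [0.4, -1.8]]
left [415.  -57.2]
right [ 435.5 -226. ]
hinge [ 446.4 -315.3]
ball [ 428.9 -171.4]
knob [[418.90045928 -59.3356532  113.        ]] bearing [[ 432.77117792 -225.28996748   46.        ]] ball [[ 429.31981454 -170.74840103  133.        ]]
```

>>> arm_command([
  [0, 0, 0],
  [0, 0, 0],
  [0, 0, 0],
  [0, 0, 0],
  [0, 0, 0],
], gripper=[90, 90, 90, 90, 90], twist=[-1, -1, -1, -1, -1])

```text
time: 0.72
tool_pos: [187.3, -490.2, 226.3]
tcp_rot: [-3.141, -0.001, 0.804]
contact_force: [0.0, 0.5, -0.4]
grip_width: 89.9
finger_force: 0.0
```

>>> arm_command([
  [0, 0, 0],
  [0, 0, 0],
  [0, 0, 0],
  [0, 0, 0],
  [0, 0, 0],
], gripper=[90, 90, 90, 90, 90], twist=[-1, -1, -1, -1, -1])

```text
time: 1.35
tool_pos: [187.3, -490.2, 226.3]
tcp_rot: [-3.141, -0.001, 1.24]
contact_force: [-1.0, -0.5, 0.5]
grip_width: 89.9
finger_force: 0.0
```

>>> arm_command([
  [0, 0, 0],
  [0, 0, 0],
  [0, 0, 0],
  [0, 0, 0],
  [0, 0, 0],
], gripper=[90, 90, 90, 90, 90], twist=[-1, -1, -1, -1, -1])

```text
time: 1.98
tool_pos: [187.3, -490.2, 226.3]
tcp_rot: [-3.141, -0.001, 1.677]
contact_force: [0.8, -0.3, -0.1]
grip_width: 90.0
finger_force: 0.0
```

>>> arm_command([
  [0.9, 0.9, 0],
  [0.9, 0.9, 0],
  [0.9, 0.9, 0],
  [0.9, 0.9, 0],
  [0.9, 0.9, 0],
], gripper=[90, 90, 90, 90, 90], twist=[-0.2, 0, 0, 0, 0])

```text
time: 2.6
tool_pos: [286.4, -364.6, 226.4]
tcp_rot: [-3.141, -0.001, 1.691]
contact_force: [0.4, -0.2, 0.6]
grip_width: 89.8
finger_force: 0.0
```

>>> arm_command([
  [0.9, 0.9, 0.4],
  [0.9, 0.9, 0.4],
  [0.9, 0.9, 0.4],
  [0.9, 0.9, 0.4],
  [0.9, 0.9, 0.4],
], gripper=[70, 70, 70, 70, 70], twist=[0, 0, 0, 0, 0])

```text
time: 3.22
tool_pos: [384.5, -239.4, 176.2]
tcp_rot: [-3.141, -0.0, 1.691]
contact_force: [0.3, 0.4, 0.3]
grip_width: 70.2
finger_force: 0.0
```

>>> arm_command([
  [0.9, 0.7, 0],
  [0.9, 0.7, 0],
  [0.7, 0.7, 0],
  [0, 0, 0.6],
  [0, 0, 0],
], gripper=[70, 70, 70, 70, 70], twist=[0, 0, 0, 0, 0])

```text
time: 3.85
tool_pos: [428.0, -171.3, 160.8]
tcp_rot: [-3.139, -0.002, 1.692]
contact_force: [-0.3, -1.6, 0.5]
grip_width: 70.0
finger_force: 0.0
```

Run:
```python
from h import *
im=capture("top")[:,:,::-1]
cv2.imwrite("pics/crop2.png",cv2.resize(im[190:300,225:385],None,fx=5,fy=5,interpolation=cv2.INTER_CUBIC))
im=capture("scene")[:,:,::-1]
print(proj("scene",[[429,-171,130],[419,-59,100]]))
cv2.imwrite("pics/sc2.png",cv2.resize(im[160:300,220:380],None,fx=4,fy=4,interpolation=cv2.INTER_CUBIC))
```

```text
[[304.37435697 203.87026223]
 [281.61207331 228.24513418]]
```

View pics/sc2.png

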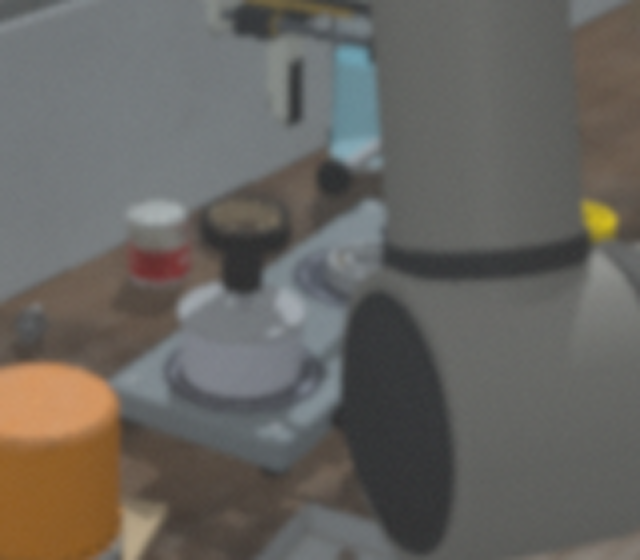

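The scene crop shows the ball at (303,204), against a prediction of (304,204), so the ball position is confirmed. One finger is above and behind it; the arm hides the other. I descend and grip.

>>> arm_command([
  [0, 0, 0.7],
  [0, 0, 0.7],
  [0, 0, 0.6],
  [0, 0, 0],
  [0, 0, 0],
], gripper=[70, 70, 70, 70, 70], twist=[0, 0, 0, 0, 0])

```text
time: 4.58
tool_pos: [429.1, -172.5, 112.5]
tcp_rot: [3.141, 0.001, 1.691]
contact_force: [-0.0, -0.4, 0.3]
grip_width: 69.8
finger_force: 0.0
```

>>> arm_command([
  [0, 0, 0],
  [0, 0, 0],
  [0, 0, 0],
  [0, 0, 0],
  [0, 0, 0],
], gripper=[15, 15, 15, 15, 15], twist=[0, 0, 0, 0, 0])

```text
time: 5.2
tool_pos: [430.6, -172.0, 112.1]
tcp_rot: [3.137, 0.001, 1.69]
contact_force: [11.5, 6.8, -0.9]
grip_width: 24.6
finger_force: 23.3
```

>>> arm_command([
  [-0.03, 0.05, -0.58],
  [-0.09, 0, -0.57],
  [-0.14, 0, -0.56],
  [-0.2, 0, -0.54],
  [-0.25, 0, -0.52],
], gripper=[15, 15, 15, 15, 15], twist=[0, 0, 0, 0, 0])

```text
time: 5.82
tool_pos: [432.9, -189.8, 181.6]
tcp_rot: [3.14, 0.001, 1.691]
contact_force: [5.8, -2.2, -2.9]
grip_width: 23.9
finger_force: 30.0
```

>>> arm_command([
  [-0.3, 0, -0.49],
  [-0.35, 0, -0.46],
  [-0.4, 0, -0.42],
  [-0.44, 0, -0.38],
  [-0.47, 0, -0.34],
], gripper=[15, 15, 15, 15, 15], twist=[0, 0, 0, 0, 0])

```text
time: 6.45
tool_pos: [438.8, -238.6, 234.0]
tcp_rot: [3.139, 0.0, 1.691]
contact_force: [7.8, -0.9, -3.5]
grip_width: 24.2
finger_force: 30.0
```

>>> arm_command([
  [-0.5, 0, -0.29],
  [-0.53, 0, -0.24],
  [-0.55, 0, -0.18],
  [-0.57, 0, -0.13],
  [-0.58, 0, -0.07],
], gripper=[15, 15, 15, 15, 15], twist=[0, 0, 0, 0, 0])

```text
time: 7.08
tool_pos: [447.2, -306.3, 256.7]
tcp_rot: [3.139, 0.0, 1.691]
contact_force: [6.8, 0.9, -1.7]
grip_width: 24.3
finger_force: 30.0
```

>>> arm_command([
  [-0.58, 0, -0.01],
  [-0.57, 0, 0.05],
  [0, 0, 0],
  [0, 0, 0],
  [0, 0, 0],
], gripper=[15, 15, 15, 60, 60], twist=[0, 0, 0, 0, 0])

```text
time: 7.7
tool_pos: [448.9, -334.5, 254.8]
tcp_rot: [-3.14, -0.001, 1.691]
contact_force: [-0.1, -0.4, 0.1]
grip_width: 39.9
finger_force: 0.0
```

>>> arm_command([
  [0, 0, 0],
  [0, 0, -0.8],
  [0, 0, -0.8],
  [0, 0, -0.8],
  [0, 0, 0],
], gripper=[70, 70, 70, 70, 70], twist=[0, 0, 0, 0, 0])

```text
time: 8.32
tool_pos: [449.8, -334.8, 316.2]
tcp_rot: [3.14, 0.002, 1.691]
contact_force: [-0.1, -0.2, 0.3]
grip_width: 70.0
finger_force: 0.0
```

Run:
```python
from h import *
a=cv2.resize(capture("top")[200:300,225:385,::-1],None,fx=3.75,fy=3.75,interpolation=cv2.INTER_CUBIC)
b=cv2.resize(capture("scene")[130:290,240:400,::-1],(375,375),interpolation=cv2.INTER_CUBIC)
im=np.zeros((375,1000,3),'u1');im[:,:600]=a;im[:,600:975]=b
cv2.imwrite("pics/c3.png",cv2.resize(im,(800,300)))
```

```text
(no output)
```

View pics/c3.png

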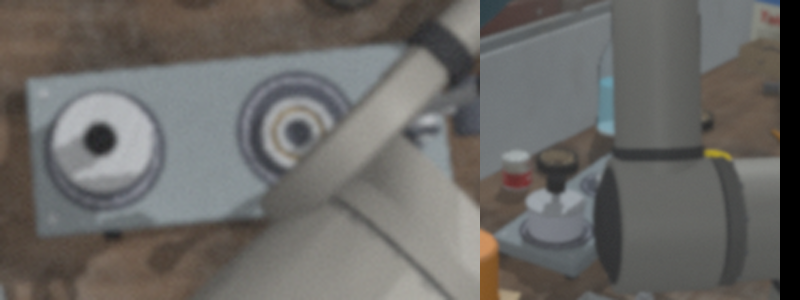

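The guard bar is off the disc, so it is open. The bearing is at top pixel (324,244), unchanged. I go to it.

>>> arm_command([
  [0.88, -0.12, 0],
  [0.88, 0, 0],
  [0.88, 0, 0],
  [0.88, 0, 0],
  [0.88, 0, 0],
], gripper=[90, 90, 90, 90, 90], twist=[0, 0, 0, 0, 0])

```text
time: 9.05
tool_pos: [433.1, -224.4, 314.4]
tcp_rot: [-3.141, -0.001, 1.691]
contact_force: [1.2, 0.2, 0.3]
grip_width: 90.0
finger_force: 0.0
```

>>> arm_command([
  [0, 0, 0.9],
  [0, 0, 0.9],
  [0, 0, 0.9],
  [0, 0, 0.9],
  [0, 0, 0.9],
], gripper=[90, 90, 90, 90, 90], twist=[0, 0, 0, 0, 0])

```text
time: 9.68
tool_pos: [433.3, -224.9, 201.6]
tcp_rot: [-3.141, 0.0, 1.691]
contact_force: [0.8, 0.4, -0.5]
grip_width: 89.9
finger_force: 0.0
```

>>> arm_command([
  [0, 0, 0.9],
  [0, 0, 0.9],
  [0, 0, 0.9],
  [0, 0, 0.9],
  [0, 0, 0.9],
], gripper=[90, 90, 90, 90, 90], twist=[0, 0, 0, 0, 0])

```text
time: 10.3
tool_pos: [433.3, -224.9, 89.2]
tcp_rot: [-3.142, 0.0, 1.691]
contact_force: [-0.1, 0.2, 0.2]
grip_width: 90.0
finger_force: 0.0
```

>>> arm_command([
  [0, 0, 0.8],
  [0, 0, 0.8],
  [0, 0, 0.4],
  [0, 0, 0.2],
  [0, 0, 0],
], gripper=[90, 90, 90, 90, 90], twist=[0, 0, 0, 0, 0])

```text
time: 10.92
tool_pos: [433.5, -225.6, 35.1]
tcp_rot: [3.141, 0.0, 1.691]
contact_force: [0.7, -0.3, 0.2]
grip_width: 89.9
finger_force: 0.0
```

>>> arm_command([
  [0, 0, 0],
  [0, 0, 0],
  [0, 0, 0],
  [0, 0, 0],
  [0, 0, 0],
], gripper=[50, 50, 50, 50, 50], twist=[0, 0, 0, 0, 0])

```text
time: 11.55
tool_pos: [433.7, -225.8, 35.2]
tcp_rot: [3.141, 0.001, 1.691]
contact_force: [0.8, -0.1, 2.9]
grip_width: 60.6
finger_force: 30.0
```

>>> arm_command([
  [0, 0, -0.95],
  [0, 0, -0.95],
  [0, 0, -0.95],
  [0, 0, -0.95],
  [0, 0, -0.95],
], gripper=[50, 50, 50, 50, 50], twist=[0, 0, 0, 0, 0])

```text
time: 12.18
tool_pos: [432.9, -225.3, 154.0]
tcp_rot: [-3.14, -0.001, 1.691]
contact_force: [-0.6, -0.7, -1.4]
grip_width: 60.5
finger_force: 30.0
```

>>> arm_command([
  [0.91, -0.03, 0],
  [0.91, -0.03, 0],
  [0.91, -0.03, 0],
  [0.91, -0.03, 0],
  [0.91, -0.03, 0],
], gripper=[50, 50, 50, 50, 50], twist=[0, 0, 0, 0, 0])

```text
time: 12.8
tool_pos: [414.5, -110.6, 152.5]
tcp_rot: [-3.139, -0.002, 1.692]
contact_force: [-0.2, 0.3, -2.5]
grip_width: 60.2
finger_force: 30.0
```

>>> arm_command([
  [0.91, -0.03, 0],
  [0.91, -0.03, 0],
  [0.91, -0.03, 0],
  [0.91, -0.03, 0],
  [0.91, -0.03, 0],
], gripper=[50, 50, 50, 50, 50], twist=[0, 0, 0, 0, 0])

```text
time: 13.42
tool_pos: [396.7, 1.4, 152.5]
tcp_rot: [-3.139, -0.001, 1.692]
contact_force: [-0.1, 0.2, -1.0]
grip_width: 60.1
finger_force: 30.0
```

>>> arm_command([
  [0.91, 0.13, 0],
  [0.91, 0.13, 0],
  [0.91, 0.13, 0],
  [0.91, 0.13, 0],
  [0.91, 0.13, 0],
], gripper=[50, 50, 50, 50, 50], twist=[0, 0, 0, 0, 0])

```text
time: 14.05
tool_pos: [399.0, 115.8, 152.5]
tcp_rot: [-3.139, -0.0, 1.692]
contact_force: [-0.6, -0.9, -1.6]
grip_width: 60.2
finger_force: 30.0
```

>>> arm_command([
  [0.91, 0.13, 0],
  [0.91, 0.13, 0],
  [0, 0, 0],
  [0, 0, 0.9],
  [0, 0, 0.9],
], gripper=[50, 50, 50, 50, 50], twist=[0, 0, 0, 0, 0])

```text
time: 14.68
tool_pos: [400.9, 159.9, 107.7]
tcp_rot: [-3.141, 0.0, 1.692]
contact_force: [-0.7, 0.1, -2.2]
grip_width: 59.9
finger_force: 30.0
```

>>> arm_command([
  [0, 0, 0.9],
  [0, 0, 0.9],
  [0, 0, 0.9],
  [0, 0, 0.7],
  [0, 0, 0.3],
], gripper=[50, 50, 50, 50, 50], twist=[0, 0, 0, 0, 0])

```text
time: 15.3
tool_pos: [400.5, 159.6, 15.0]
tcp_rot: [-3.139, 0.0, 1.691]
contact_force: [-0.4, 0.3, -2.1]
grip_width: 60.1
finger_force: 30.0
```

>>> arm_command([
  [0, 0, 0.05],
  [0, 0, 0],
  [0, 0, 0],
  [0, 0, 0],
  [0, 0, 0],
], gripper=[50, 50, 60, 75, 90], twist=[0, 0, 0, 0, 0])

```text
time: 15.92
tool_pos: [402.4, 160.2, 15.3]
tcp_rot: [3.141, 0.0, 1.691]
contact_force: [-0.6, -0.3, -0.2]
grip_width: 75.6
finger_force: 0.0
```

>>> arm_command([
  [0, 0, 0],
  [0, 0, 0],
  [0, 0, -0.5],
  [0, 0, -0.9],
  [0, 0, -0.9],
], gripper=[90, 90, 90, 90, 90], twist=[0, 0, 0, 0, 0])

```text
time: 16.55
tool_pos: [402.1, 160.2, 73.7]
tcp_rot: [3.141, 0.0, 1.691]
contact_force: [-0.1, 0.4, 0.5]
grip_width: 90.1
finger_force: 0.0
```

>>> arm_command([
  [0, 0, -0.9],
  [0, 0, -0.9],
  [0, 0, -0.9],
  [0, 0, -0.5],
  [0, 0, 0],
], gripper=[70, 70, 70, 70, 70], twist=[0, 0, 0, 0, 0])

```text
time: 17.18
tool_pos: [402.5, 160.2, 153.3]
tcp_rot: [3.14, -0.0, 1.691]
contact_force: [-0.9, 0.4, -1.1]
grip_width: 70.1
finger_force: 0.0
```

>>> arm_command([
  [-0.88, -0.09, 0],
  [-0.88, -0.09, 0],
  [-0.88, -0.09, 0],
  [-0.88, -0.09, 0],
  [-0.88, -0.08, 0],
], gripper=[70, 70, 70, 70, 70], twist=[0, 0, 0, 0, 0])

```text
time: 17.8
tool_pos: [403.7, 49.0, 151.6]
tcp_rot: [-3.14, -0.0, 1.691]
contact_force: [-0.1, -0.9, 0.1]
grip_width: 69.9
finger_force: 0.0
```

>>> arm_command([
  [-0.88, 0, 0],
  [-0.88, 0, 0],
  [-0.88, 0, 0],
  [-0.88, 0, 0],
  [-0.88, 0, 0],
], gripper=[70, 70, 70, 70, 70], twist=[0, 0, 0, 0, 0])

```text
time: 18.42
tool_pos: [417.0, -60.1, 151.5]
tcp_rot: [-3.14, -0.001, 1.691]
contact_force: [0.8, -0.9, -1.0]
grip_width: 70.4
finger_force: 0.0
```

Run:
```python
from h import *
im=np.zeros((375,800,3),'u1')
im[:,:440]=cv2.resize(capture("top")[200:320,140:281,::-1],(440,375),interpolation=cv2.INTER_CUBIC)
im[:,440:800]=cv2.resize(capture("scene")[130:280,210:354,::-1],(360,375),interpolation=cv2.INTER_CUBIC)
cv2.imwrite("pics/c4.png",im)
```

```text
(no output)
```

View pics/c4.png

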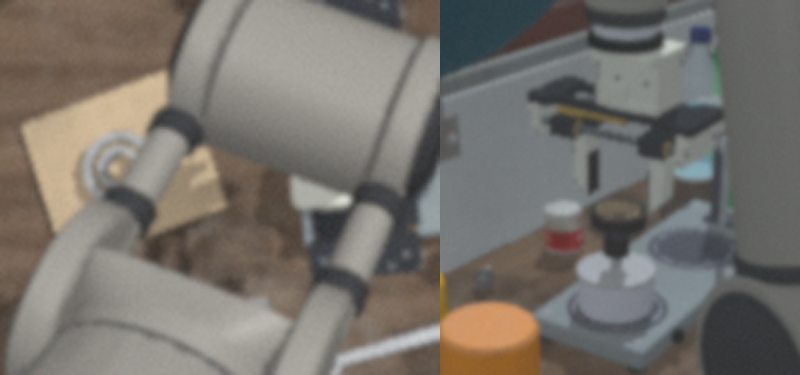

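The bearing lies on the board at about pixel (178,252), well inside it. The guard bar stands upright at scene ~(320,200), and the pot's knob is below and between the fingers. I descend and grip the knob.

>>> arm_command([
  [0, 0, 0.9],
  [0, 0, 0.9],
  [0, 0, 0.6],
  [0, 0, 0.2],
  [0, 0, 0],
], gripper=[70, 70, 70, 70, 70], twist=[0, 0, 0, 0, 0])

```text
time: 19.15
tool_pos: [417.4, -59.2, 87.2]
tcp_rot: [-3.141, -0.0, 1.691]
contact_force: [0.4, -0.1, 0.4]
grip_width: 69.7
finger_force: 0.0
```

>>> arm_command([
  [0, 0, 0],
  [0, 0, 0],
  [0, 0, 0],
  [0, 0, 0],
  [0, 0, 0],
], gripper=[45, 40, 35, 15, 15], twist=[0, 0, 0, 0, 0])

```text
time: 19.77
tool_pos: [418.1, -59.7, 87.7]
tcp_rot: [3.14, 0.001, 1.691]
contact_force: [1.1, -0.5, 1.5]
grip_width: 27.3
finger_force: 30.0
```

>>> arm_command([
  [-0.2, 0, 0],
  [-0.4, -0.02, 0],
  [-0.5, -0.02, 0],
  [-0.5, -0.02, 0],
  [-0.5, -0.01, 0],
], gripper=[15, 15, 15, 15, 15], twist=[0, 0, 0, 0, 0])

```text
time: 20.4
tool_pos: [422.0, -112.2, 87.6]
tcp_rot: [-3.141, -0.001, 1.691]
contact_force: [0.2, 4.9, 5.2]
grip_width: 27.5
finger_force: 30.0
```

>>> arm_command([
  [-0.5, -0.01, 0],
  [-0.5, -0.01, 0],
  [-0.5, -0.01, 0],
  [-0.5, -0.01, 0],
  [-0.5, 0, 0],
], gripper=[15, 15, 15, 15, 15], twist=[0, 0, 0, 0, 0])

```text
time: 21.02
tool_pos: [428.3, -174.3, 87.6]
tcp_rot: [-3.141, -0.001, 1.691]
contact_force: [-1.3, 5.5, 6.8]
grip_width: 27.1
finger_force: 30.0
```

>>> arm_command([
  [-0.6, 0, 0],
  [-0.6, 0, 0],
  [-0.5, 0, 0],
  [-0.3, 0, 0],
  [-0.09, 0, 0],
], gripper=[15, 15, 15, 15, 15], twist=[0, 0, 0, 0, 0])

```text
time: 21.65
tool_pos: [434.6, -226.2, 87.7]
tcp_rot: [-3.141, -0.001, 1.69]
contact_force: [-0.3, 8.6, 11.3]
grip_width: 27.3
finger_force: 30.0
```

>>> arm_command([
  [0, 0, 0],
  [0, 0, 0],
  [0, 0, 0],
  [0, 0, 0],
  [0, 0, 0],
], gripper=[15, 30, 45, 60, 70], twist=[0, 0, 0, 0, 0])

```text
time: 22.28
tool_pos: [434.9, -226.0, 87.4]
tcp_rot: [-3.141, 0.0, 1.691]
contact_force: [-0.2, -0.1, -0.2]
grip_width: 55.2
finger_force: 0.0
```

>>> arm_command([
  [0, 0, -0.3],
  [0, 0, -0.7],
  [0, 0, -0.9],
  [0, 0, -0.9],
  [0, 0, -0.9],
], gripper=[70, 70, 70, 70, 70], twist=[0, 0, 0, 0, 0])

```text
time: 22.9
tool_pos: [435.0, -225.9, 181.3]
tcp_rot: [3.141, 0.0, 1.691]
contact_force: [1.1, -0.3, -0.0]
grip_width: 70.3
finger_force: 0.0
```

>>> arm_command([
  [0, 0, -0.9],
  [0, 0, -0.9],
  [0, 0, -0.9],
  [0, 0, -0.9],
  [0, 0, -0.9],
], gripper=[70, 70, 70, 70, 70], twist=[0, 0, 0, 0, 0])

```text
time: 23.52
tool_pos: [434.8, -225.8, 293.8]
tcp_rot: [3.141, 0.001, 1.691]
contact_force: [1.1, 0.6, 0.2]
grip_width: 70.0
finger_force: 0.0
```

>>> arm_command([
  [0, 0, -0.5],
  [-0.9, 0, 0],
  [-0.9, 0, 0],
  [-0.9, 0, 0],
  [-0.9, 0, 0],
], gripper=[70, 70, 70, 70, 70], twist=[0, 0, 0, 0, 0])

```text
time: 24.15
tool_pos: [445.5, -317.4, 303.6]
tcp_rot: [-3.14, -0.001, 1.69]
contact_force: [-1.0, 0.2, -0.1]
grip_width: 69.9
finger_force: 0.0
```

Run:
```python
from h import *
im=np.zeros((375,960,3),'u1')
im[:,:600]=cv2.resize(capture("top")[200:300,225:385,::-1],(600,375),interpolation=cv2.INTER_CUBIC)
im[:,600:960]=cv2.resize(capture("scene")[100:250,240:384,::-1],(360,375),interpolation=cv2.INTER_CUBIC)
cv2.imwrite("pics/c5.png",cv2.resize(im,(800,312)))
print(proj("top",[[434.6,-226.2,113],[449.8,-342,273]]),proj("scene",[[434.6,-226.2,102],[449.8,-342,273]]))
```

```text
[[326.62619719 240.96632523]
 [390.76273281 227.90540081]] [[313.75475591 206.59158675]
 [334.82926527 140.05422159]]
```

View pics/c5.png

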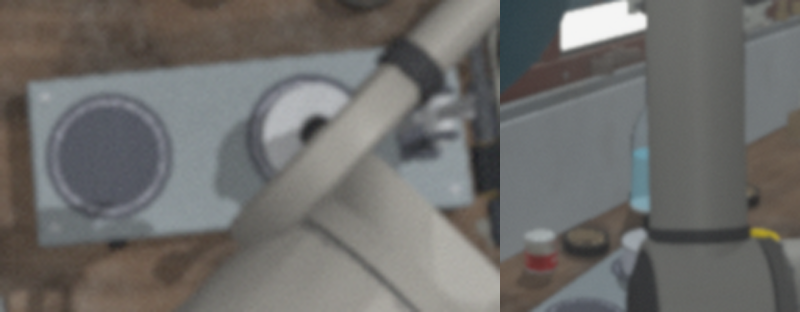

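>>> arm_command([
  [-0.95, 0.05, 0],
  [0, 0, 0],
  [0, 0, 0.9],
  [0, 0, 0.9],
  [0, 0, 0.18],
], gripper=[70, 70, 70, 70, 70], twist=[0, 0, 0, 0, 0])

```text
time: 24.88
tool_pos: [449.2, -337.6, 253.9]
tcp_rot: [-3.139, -0.003, 1.691]
contact_force: [-0.3, -0.3, 0.8]
grip_width: 69.8
finger_force: 0.0
```

>>> arm_command([
  [0, 0, 0],
  [0, 0, 0],
  [0, 0, 0],
  [0, 0, 0],
  [0, 0, 0],
], gripper=[70, 40, 15, 15, 15], twist=[0, 0, 0, 0, 0])

```text
time: 25.5
tool_pos: [449.9, -338.7, 255.6]
tcp_rot: [3.141, 0.0, 1.691]
contact_force: [-0.3, -0.4, 0.2]
grip_width: 34.5
finger_force: 0.0
```

>>> arm_command([
  [0, 0, 0],
  [0, 0, 0],
  [0, 0, 0],
  [0, 0, 0],
  [0, 0, 0],
], gripper=[15, 15, 15, 15, 15], twist=[0, 0, 0, 0, 0])

```text
time: 26.12
tool_pos: [451.2, -338.6, 255.6]
tcp_rot: [3.139, 0.001, 1.692]
contact_force: [5.9, 1.0, -1.1]
grip_width: 24.3
finger_force: 30.0
```

>>> arm_command([
  [0.29, 0, -0.04],
  [0.58, 0, -0.05],
  [0.58, 0, 0.01],
  [0.58, 0, 0.07],
  [0.57, 0, 0.13],
], gripper=[15, 15, 15, 15, 15], twist=[0, 0, 0, 0, 0])

```text
time: 26.75
tool_pos: [443.3, -274.1, 252.8]
tcp_rot: [3.139, 0.002, 1.691]
contact_force: [6.4, -1.1, -3.9]
grip_width: 24.3
finger_force: 30.0
```

>>> arm_command([
  [0.55, 0, 0.18],
  [0.53, 0, 0.24],
  [0.5, 0, 0.29],
  [0.47, 0, 0.34],
  [0.44, 0, 0.38],
], gripper=[15, 15, 15, 15, 15], twist=[0, 0, 0, 0, 0])

```text
time: 27.38
tool_pos: [435.6, -211.8, 217.2]
tcp_rot: [3.139, 0.001, 1.691]
contact_force: [5.6, -0.2, 0.1]
grip_width: 24.3
finger_force: 30.0
```

>>> arm_command([
  [0.4, 0, 0.42],
  [0.35, 0, 0.46],
  [0.3, 0, 0.49],
  [0.25, 0, 0.52],
  [0.2, 0, 0.54],
], gripper=[15, 15, 15, 15, 15], twist=[0, 0, 0, 0, 0])

```text
time: 28.0
tool_pos: [431.0, -174.5, 156.0]
tcp_rot: [3.139, 0.0, 1.691]
contact_force: [5.5, 2.0, 1.4]
grip_width: 24.5
finger_force: 30.0
```

>>> arm_command([
  [0.14, 0, 0.56],
  [0.09, 0, 0.57],
  [0.03, 0, 0.58],
  [0, 0, 0.08],
  [0, 0, 0],
], gripper=[15, 15, 15, 15, 15], twist=[0, 0, 0, 0, 0])

```text
time: 28.62
tool_pos: [430.2, -168.1, 112.0]
tcp_rot: [3.139, 0.0, 1.691]
contact_force: [4.4, 5.0, 6.3]
grip_width: 24.7
finger_force: 30.0
```

>>> arm_command([
  [0, 0, 0],
  [0, 0, 0],
  [0, 0, 0],
  [0, 0, 0],
  [0, 0, 0],
], gripper=[15, 30, 50, 70, 70], twist=[0, 0, 0, 0, 0])

```text
time: 29.25
tool_pos: [429.0, -168.7, 111.0]
tcp_rot: [-3.141, -0.0, 1.691]
contact_force: [-0.1, -0.1, 0.9]
grip_width: 55.4
finger_force: 0.0
```

>>> arm_command([
  [0, 0, -0.4],
  [0, 0, -0.8],
  [0, 0, -0.9],
  [0, 0, -0.9],
  [0, 0, -0.9],
], gripper=[70, 70, 70, 70, 70], twist=[0, 0, 0, 0, 0])

```text
time: 29.88
tool_pos: [429.3, -168.7, 210.2]
tcp_rot: [3.141, 0.001, 1.691]
contact_force: [0.9, 0.7, 0.1]
grip_width: 70.1
finger_force: 0.0
```

>>> arm_command([
  [-0.9, -0.9, 0],
  [-0.9, -0.9, 0],
  [-0.9, -0.9, 0],
  [-0.9, -0.9, 0],
  [-0.9, -0.9, 0],
], gripper=[70, 70, 70, 70, 70], twist=[0, 0, 0, 0, 0])

```text
time: 30.5
tool_pos: [330.4, -294.7, 209.5]
tcp_rot: [3.141, 0.001, 1.691]
contact_force: [-0.1, -0.7, -0.8]
grip_width: 70.1
finger_force: 0.0
```

>>> arm_command([
  [-0.9, -0.9, 0],
  [-0.9, -0.9, 0],
  [-0.9, -0.9, 0],
  [-0.9, -0.9, 0],
  [-0.9, -0.9, 0],
], gripper=[70, 70, 70, 70, 70], twist=[0, 0, 0, 0, 0])

```text
time: 31.12
tool_pos: [232.2, -419.9, 209.5]
tcp_rot: [3.141, 0.001, 1.691]
contact_force: [0.4, -0.4, -1.5]
grip_width: 70.3
finger_force: 0.0
```

Run:
```python
from h import *
im=np.zeros((375,980,3),'u1')
im[:,:620]=cv2.resize(capture("top")[190:310,145:385,::-1],(620,310),interpolation=cv2.INTER_CUBIC) if 0 else cv2.copyMakeBorder(cv2.resize(capture("top")[190:310,145:385,::-1],(620,310),interpolation=cv2.INTER_CUBIC),0,65,0,0,0)
im[:,620:980]=cv2.resize(capture("scene")[130:280,240:384,::-1],(360,375),interpolation=cv2.INTER_CUBIC)
cv2.imwrite("pics/c6.png",cv2.resize(im,(800,306)))
print(proj("top",[[429,-171,133],[435.5,-226,113]]),proj("scene",[[429,-171,130]]))
```

```text
[[304.10307001 241.93698003]
 [326.54770595 240.59427386]] [[304.37435697 203.87026223]]
```

View pics/c6.png

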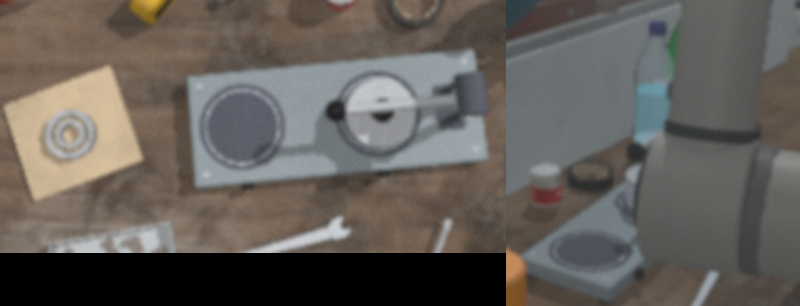

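The ball is at top (304,242), as predicted for the guard down. The knob is at (326,242), within 1–2 px of the disc centre, and the bearing is in the middle of the board. I hand in.

```bash
python3 -c "
from plant import *
print(close_job())"
```

```text
the job is handed in; nothing more can be done
None
```

I handed the job in at about 31 s. In the last pictures the bearing lies in the middle of the pale board, the pot is centred on the right disc to within a few mm, the guard is down over it, and the arm is clear; the hand-in gave no verdict.

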